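Open the captive outlet cap, flip the catch and hold the bleed-valve lever

ROBOT

A 6-joint arm with a two-finger parallel gripper is mounted at the origin on a cart in front of the work surface, level with it; the furniture and walls round the work are solid. World frame = base frame: x ahead of the robot, y to its left, z up, the work surface at z = 0. Lengths are in m, angles in degrees, forces in N, time in s.
With the tool pointing down it reaches from about 0.3 to 0.75 m from the base axis. Payload 8.5 kg.
Tool frame: the origin (TCP) lies between the finger pads; the fingertips stand 19 mm ahead of it and the grasp point (between the pads) is the TCP; z points along the fingers, y is the line along which they close (so a half turn about z gives the same grasp; the last joint's range is limited). The gripper opens to 85 mm and grips with 20 to 120 N. Pads are 22 mm wide; open, the fingers measure 114 mm over their backs; the gripper's body (76 mm by 85 mm) begins 54 mm behind the grasp point. The pads swing forward as they close: fully open they stand 13 mm farther back than shut.
Start: joints at [-85.101, 21.807, 74.336, -0, 83.858, -12.336], TCP at [0.163, -0.525, 0.25] pointing down, gripper open.
Joint ranges: [-178.18, 178.18], [-50.72, 133.34], [12.68, 142.11], [-81.47, 261.47], [9.98, 163.14], [-165.26, 165.26]. Speed limits (degrees/s): [136.94, 136.94, 180, 180, 180, 180].

INTERFACE

Orientations are given as a 3x3 rotation matrix whose columns are the frame's x, y, z axes.
In Python, from rig import env, optics gives the robot as it stands.
- The arm moves only by the tool arm_command, never from a script. Its argument "commands" is one flat list of numbers, 7 for each row, row after row: the closure, from -1 (fully open) to 1 (shut), so that 0 is half open, then the shift along the tool's x, y, z as a fraction of full scale, then the turn, a rotation vector about the tool's x, y, z as a fraction of full scale. A call has 1 to 12 rows; each row is the pose to reach, as a shift and turn from the pose commanded when the call began, along the tool's axes at that moment; what a row does not reach only later rows make up. Full scale, the value 1, is 500 mm for a shift and 120 degrees for a turn. A row lasts 1/12 s, in which the tool goes at most 41.7 mm and 7.16 degrees, less where a joint would pass 70% of its speed; a pose out of reach is approached as far as the arm can. A call with a number of a shift or a turn outside -1 to 1 is refused whole. A call with a gripper value outside its range is refused whole. The fingers move at their own pace and stop on an object; "newtons" is the grip in N (left out, the last holds). Time passes only in rows, so rows that repeat a pose let the fingers close. It gives the time, the measured TCP pose, the force, the opening and the grip force at its end, in the units of the state.
- env.observe(): the state, without advancing time (a new reading comes with each control period).
- optics.get_image(name): name is "side" or "top"; returns a dict with "image" (400x640x3 uint8, red, green, blue), "intrinsics" (3x3 intrinsics, pixels), "k1" (the pictures are not rectified: a ray, as slopes to the right and down, at radius r is drawn at 1 + k1 r^2 times it, then the intrinsics apply), "origin" and "orientation" of the camera in the world. Camera axes: x right, y down, z forward; pixel columns grow to the right and rows downward; lengths in m; the calibration is good to about 2 mm. A picture is of the moment at which its call begins. There is no depth.
- env.close_job(): hands the job in; it is judged then, once.
The state is a dict: "time_s": time; "q": joint angles; "qvel": joint speeds; "joint_efforts": joint torques, N m; "position": TCP position; "tool_rot": TCP orientation; "ft_force": force on the tool from outside, world axes, zero at the start; "wrist_torque": the same for the moment, N m; "grip_width": finger opening in m; "gripper_force": force on a finger pad.
Only numpy, scipy, OpenCV 4.12 (cv2) and the standard library are available. Lean on these libraries where they do the work, as an engineer would, in place of code of your own. Each camera call takes 0.05 s, during which the arm holds its last target. There are 200 camera calls.

TASK

Bleed the bench's air line. First pull the captive cap on the outlet straight up to its open end stop, then flip the safety catch of the bleed valve right over to the front, away from the lever, and then pull the valve's spring-loaded lever to the front as far as it goes and hold it there: finish while still holding the lever by its handle. Leave the loose things on the bench where they are.

Things in the scene. Friction and masses are not known exactly. Their poses are not given: they have to be found in the camera images.
- valve: bleed valve screwed to the bench: grey plate 210 (x) x 90 x 10 mm, valve block, catch post, lever; up to 212 mm high. Origin on the bench, 10 mm behind the plate's centre; x from the front (catch, robot's side) to the back (lever), y left, z up. Lever pin at x 30, z 55 mm; catch pin at x -80, z 115 mm, both along y. Stands left or right, swapped with the outlet; turned up to 0.3 rad
- lever (a joint): angle of the valve lever (rad): 0 = at rest, leaning 0.25 rad backwards from upright; grows as its handle is pulled to the front; 0.75 = end stop. A spring pulls it back to 0 when let go (3 N at the handle at rest, 7.5 N at the end stop). While the catch is on, the lever's forward lug runs against the catch's tip after about 0.04 rad
- lever_arm: the lever as a whole: steel bar 14 mm wide with a forward lug near its lower end and the handle across its top. Origin on its pin, 55 mm above the bench; turns with the lever
- lever_grip (a point): handle of the lever: a black barrel along the valve's y axis, 40 mm long, 22 mm in diameter, across the top of a steel bar 14 mm wide. This point is its centre, 150 mm from the lever's pin, 200 mm above the bench at rest, 187 mm at the end stop. Can be pinched on its two flat ends (along the valve's y axis), so that it turns between the fingers, or hooked from behind
- catch (a joint): angle of the safety catch (rad): 0 = on, its bar level with the tip pointing back at the lever's lug; grows as it is flipped up and over to the front; past about 1.2 it falls on to the front by its own weight; 2.4 = end stop, lying over to the front, lever free
- catch_tab (a point): middle of the grip area of the catch's upright steel thumb tab (9 mm thick, 22 mm wide along the valve's y axis, 35 mm tall above the bar; this point 15 mm below its top edge). With the catch on it lies 40 mm behind the catch pin and 26 mm above it; it turns with the catch. The bar is 14 mm wide; the post's cheeks are 30 mm wide and reach 9 mm above the pin
- outlet: air outlet screwed to the bench: round grey foot 76 mm across, a pipe 26 mm across, a brass collar and on it the cap. Origin on the bench at the middle of the foot; z up
- cap (a joint): height of the captive cap (m): 0 = pushed down, shut; 0.022 = end stop, open. A click detent must be overcome in the first 13 mm (up to about 6 N); it stays where it is left. The cap cannot come off
- cap_middle (a point): middle of the cap: a black ribbed upright cylinder 33 mm across and 40 mm high; this point is on its axis, 20 mm below its top, 95.5 mm above the bench when shut; moves with the cap
- solder_spool: loose bystander: solder spool 54 mm across, 37 mm high, between the valve and the outlet; origin under its middle
- jar_0: loose bystander: dark screw-lid jar 64 mm across, 96 mm high, at the left; origin under its middle
- tape_green: loose bystander: tape measure 39 x 79 x 63 mm, at the right; origin under its middle
- bracket_b: loose bystander: steel angle bracket 24 x 77 x 60 mm, at the left; origin under its middle
Not all that is in view belongs to the job. Leave any blue or orange look-alike of the outlet alone.

How it is judged (in metres and radians):
On the way, in this order (a step that is already met when the one before it is completed fails the run):
1. the cap is pulled up open (value of joint cap above 0.017 m), for 0.2 s.
2. the catch is flipped over to the front (value of joint catch above 1.7 rad), for 0.2 s.
3. the lever is pulled to the front (value of joint lever above 0.6 rad), for 0.2 s.
At the end, for the whole second after the job is handed in: the fingers hold the lever's handle (more than 1.5 N) with the lever more than 0.6 rad to the front, the catch is past 1.7 rad to the front and the cap is more than 17 mm up (value of joint cap above 0.017 m and value of joint catch above 1.7 rad and value of joint lever above 0.6 rad and contact force between the fingers and lever_arm above 1.5 N); the arm keeps its last pose, push and grip.
It fails at once if a loose bystander is moved more than 30 mm (distance of any of solder_spool, jar_0, tape_green, bracket_b from where it was at the start of the episode above 0.03 m).
It also fails if it takes over 64 s, if anything falls off the work surface, if the arm or the gripper's body presses on something with over 40 N, if the wrist force passes 120 N, or if a joint passes its speed limit or range.

## Working session

There is one attempt and no reset: what is moved stays moved. The work goes in short steps, Python scripts to look and compute and a tool call to move; the robot and the scene stay as the last step left them, time stands still between calls to the robot, and variables do not carry over. Pictures are saved under pics/ and viewed, at most 10 in all, crops included, and the job is handed in when it is done.

Besides the shell and the picture viewer there is one more tool, called by a JSON object that holds its "method" and its "body", one argument or row to a line. arm_command: Moves the arm, as the interface text tells. Shift numbers are shares of 500 mm and turn numbers shares of 120 degrees, none past 1 either way. Its arguments: {"type":"object","properties":{"commands":{"type":"array","items":{"type":"number"}},"newtons":{"type":"number"}},"required":["commands"]}

```bash
mkdir -p pics; ls; python3 - <<'E'
from rig import env, optics
import cv2
for n in("side","top"):
    d=optics.get_image(n); cv2.imwrite(f"pics/{n}0.png",d["image"][:,:,::-1])
    print(n,d["intrinsics"],d["k1"],d["origin"],d["orientation"])
s=env.observe(); print(s["time_s"],s["position"],s["tool_rot"],s["grip_width"])
E
```

```text
pics
side [[461.33462607   0.         321.98097878]
 [  0.         461.33462607 203.1641148 ]
 [  0.           0.           1.        ]] -0.029384811190040556 [0.41896083 0.64373726 1.30335697] [[-0.97673365 -0.19370104  0.09203961]
 [-0.21439831  0.87201287 -0.4400306 ]
 [ 0.00497466 -0.44952582 -0.89325348]]
top [[373.09415738   0.         321.5405379 ]
 [  0.         373.09415738 196.58020778]
 [  0.           0.           1.        ]] -0.03111458232415458 [0.3125811  0.06963027 1.21703098] [[ 0.00827365 -0.9809195   0.19423821]
 [-0.99990476 -0.00596988  0.0124429 ]
 [-0.01104591 -0.19432266 -0.98087547]]
0.1 [ 0.16291771 -0.52507027  0.24978144] [[ 9.55116821e-01  2.96229378e-01 -1.16626586e-04]
 [ 2.96229280e-01 -9.55116003e-01  1.27819544e-03]
 [ 2.67247119e-04 -1.25537417e-03 -9.99999176e-01]] 0.08543350251283997
```

View pics/side0.png

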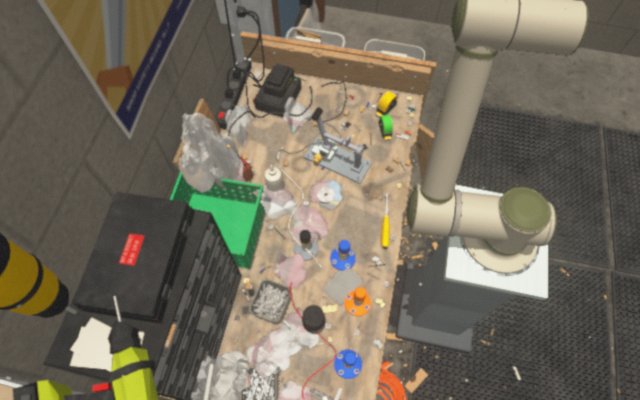

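View pics/top0.png

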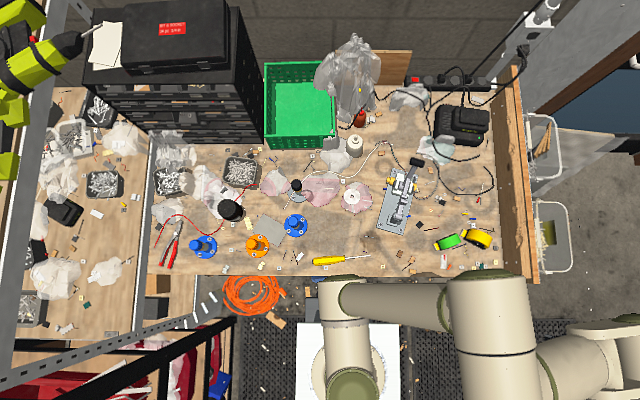

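Top view: valve is on the right at about (400,205), the black-capped outlet at (297,187), and the spool at (350,197). In the side view they are at (338,155), (306,240) and (327,193). I'll enlarge these.

```bash
python3 - <<'E'
import cv2,numpy as np
t=cv2.imread("pics/top0.png");s=cv2.imread("pics/side0.png")
a=cv2.resize(t[140:240,360:460],None,fx=5.9,fy=5.9,interpolation=cv2.INTER_CUBIC)[:590]
cv2.imwrite("pics/c1.png",a)
b=cv2.resize(s[100:200,290:390],None,fx=5.9,fy=5.9,interpolation=cv2.INTER_CUBIC)
cv2.imwrite("pics/c2.png",b)
o1=cv2.resize(t[165:215,270:320],None,fx=8,fy=8,interpolation=cv2.INTER_CUBIC)
o2=cv2.resize(s[220:270,280:330],None,fx=8,fy=8,interpolation=cv2.INTER_CUBIC)
cv2.imwrite("pics/c3.png",np.hstack([o1,o2]))
E
```

```text
(no output)
```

View pics/c1.png

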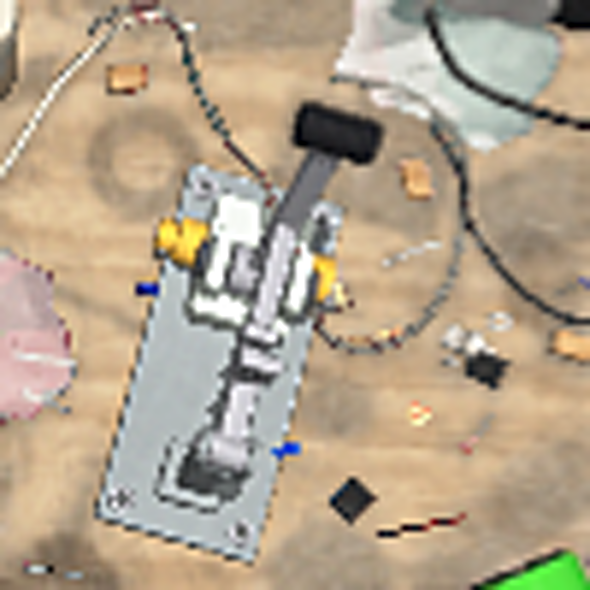

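View pics/c2.png

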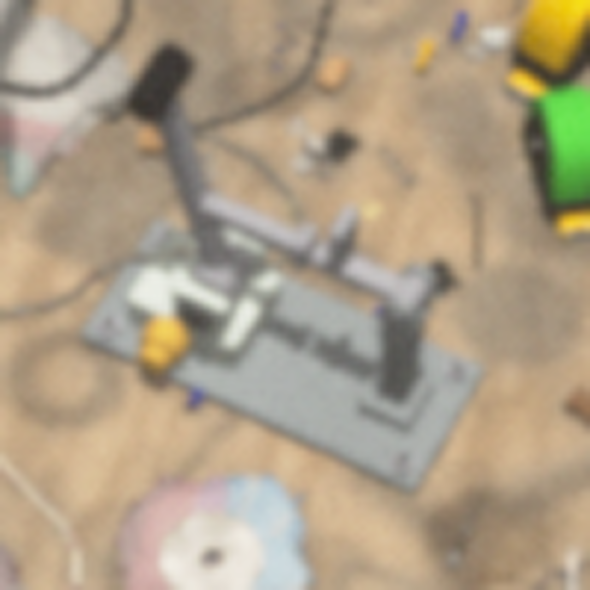

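View pics/c3.png

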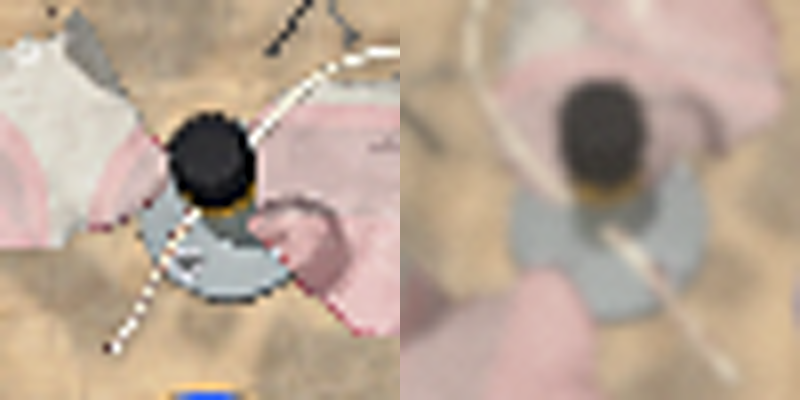

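The crops show three things:
- **Plate corners:** top crop (192,165), (342,208), (98,517), (253,562); side crop (168,218), (82,335), (410,492), (482,370).
- **Handle:** (338,133) in the top crop, (160,82) in the side crop.
- **Catch tab and cap:** the tab top is at (347,212) in the side crop. The cap is at (211,161) in the top view and (202,137) in the side view.

```bash
cat > h.py <<'E'
import numpy as np, cv2
from scipy.optimize import least_squares
from scipy.spatial.transform import Rotation as R
from rig import env, optics
def cam(n): return optics.get_image(n)
def proj(d,P):
    P=np.atleast_2d(P); Rm=np.array(d["orientation"]); t=-Rm.T@np.array(d["origin"])
    return cv2.projectPoints(P.astype(float),cv2.Rodrigues(Rm.T)[0],t,np.array(d["intrinsics"]),np.array([d["k1"],0,0,0.]))[0][:,0]
def px(c,s,o): return (np.array(c,float)+.5)/s-.5+np.array(o)
def cmd(pos,Rt,ref=None):
    "shift and turn fractions from the present pose to pos,Rt"
    s=env.observe(); p0=np.array(s["position"]); R0=np.array(s["tool_rot"])
    return np.round(R0.T@(np.array(pos)-p0)/.5,4), np.round(R.from_matrix(R0.T@Rt).as_rotvec(degrees=True)/120,4)
E
python3 - <<'E'
from h import *
T=cam("top");S=cam("side")
tp=px([(192,165),(342,208),(98,517),(253,562),(338,133)],5.9,(360,140))
sp=px([(82,335),(168,218),(410,492),(482,370),(160,82),(347,212)],5.9,(290,100))
M=np.array([(95,45,10),(95,-45,10),(-115,45,10),(-115,-45,10),(30-150*np.sin(.25),0,55+150*np.cos(.25))])/1e3
M[4,0]=.030+.150*np.sin(.25)
Ms=np.vstack([M,[-.040,0,.156]])
def W(v,M):
    c,s=np.cos(v[2]),np.sin(v[2]); return M@np.array([[c,-s,0],[s,c,0],[0,0,1]]).T+[v[0],v[1],0]
for name in("both","top","side"):
    f=lambda v:np.concatenate([((proj(T,W(v,M))-tp)*(name!="side")).ravel(),((proj(S,W(v,Ms))-sp)*(name!="top")).ravel()])
    r=least_squares(f,[.5,-.1,0]); print(name,r.x.round(4)); 
    if name=="both": print(f(r.x).reshape(-1,2).round(1))
tc=px([(211,161)],8,(270,165));sc=px([(202,137)],8,(280,220))
g=lambda v:np.concatenate([(proj(T,v)-tc).ravel(),(proj(S,v)-sc).ravel()])
r=least_squares(g,[.5,.1,.1]);print("cap",r.x.round(4),r.fun.round(2))
g2=lambda v:g([v[0],v[1],.0955]); r=least_squares(g2,[.5,.1]);print(r.x.round(4),r.fun.round(2))
E
```

```text
both [ 0.5479 -0.1673 -0.2886]
[[ 0.2  0.1]
 [ 0.9  0.4]
 [-0.5  0.3]
 [ 0.1  0.7]
 [ 0.1  0.9]
 [-0.7 -0.6]
 [-1.9 -0.4]
 [ 0.4 -0.3]
 [ 0.5 -0.5]
 [-0.2  0.3]
 [-0.7  1.4]]
top [ 0.5495 -0.167  -0.2796]
side [ 0.5466 -0.1677 -0.3006]
cap [0.5693 0.1634 0.0978] [-0.13  0.58 -0.48 -0.25]
[0.5696 0.163 ] [ 0.05  0.62 -0.55 -0.08]
```

{"method": "arm_command", "body": {
  "commands": [-1,0.6,-0.54,0,0,0,0.143,-1,0.6,-0.54,0,0,0,0.143,-1,0.6,-0.54,0,0,0,0.143,-1,0.6,-0.54,0,0,0,0.143,-1,0.6,-0.54,0,0,0,0.143,-1,0.6,-0.54,0,0,0,0.143,-1,0.6,-0.54,0,0,0,0.143,-1,0.6,-0.54,0,0,0,0.143,-1,0.6,-0.54,0,0,0,0.143,-1,0.6,-0.54,0,0,0,0.143,-1,0.6,-0.54,0,0,0,0.143,-1,0.6,-0.54,0,0,0,0.143],
  "newtons": 40
}}

```text
time_s: 1.2
position: [0.3698, -0.1775, 0.2504]
tool_rot: [[1.0, 0.004, -0.0], [0.004, -1.0, -0.0], [-0.0, 0.0, -1.0]]
ft_force: [0.0, -0.7, -0.2]
grip_width: 0.0853
gripper_force: 0.0
```

{"method": "arm_command", "body": {
  "commands": [-1,0.402,-0.679,0.1,0,0,0,-1,0.402,-0.679,0.1,0,0,0,-1,0.402,-0.679,0.1,0,0,0,-1,0.402,-0.679,0.1,0,0,0,-1,0.402,-0.679,0.1,0,0,0,-1,0.402,-0.679,0.1,0,0,0,-1,0.402,-0.679,0.1,0,0,0,-1,0.402,-0.679,0.1,0,0,0,-1,0.402,-0.679,0.1,0,0,0,-1,0.402,-0.679,0.1,0,0,0,-1,0.402,-0.679,0.1,0,0,0,-1,0.402,-0.679,0.1,0,0,0]
}}

```text
time_s: 2.2
position: [0.5706, 0.1605, 0.1994]
tool_rot: [[1.0, 0.001, -0.001], [0.001, -1.0, -0.001], [-0.001, 0.001, -1.0]]
ft_force: [-0.3, -0.0, 0.5]
grip_width: 0.0856
gripper_force: 0.0
```

{"method": "arm_command", "body": {
  "commands": [-1,0,0,0.06,0,0,0,-1,0,0,0.12,0,0,0,-1,0,0,0.16,0,0,0,-1,0,0,0.2,0,0,0,-1,0,0,0.2,0,0,0,-1,0,0,0.2,0,0,0,-1,0,0,0.2,0,0,0]
}}

```text
time_s: 2.78
position: [0.5708, 0.1602, 0.1019]
tool_rot: [[1.0, -0.0, 0.002], [-0.0, -1.0, 0.0], [0.002, -0.0, -1.0]]
ft_force: [-0.0, -0.7, -0.0]
grip_width: 0.085
gripper_force: 0.0
```

{"method": "arm_command", "body": {
  "commands": [0.5,0,0,0,0,0,0,0.5,0,0,0,0,0,0,0.5,0,0,0,0,0,0,0.5,0,0,0,0,0,0,0.5,0,0,0,0,0,0,0.5,0,0,0,0,0,0,0.5,0,0,0,0,0,0,0.5,0,0,0,0,0,0,0.5,0,0,0,0,0,0]
}}

```text
time_s: 3.53
position: [0.5702, 0.1618, 0.101]
tool_rot: [[1.0, 0.002, 0.001], [0.002, -1.0, 0.001], [0.001, -0.001, -1.0]]
ft_force: [-1.4, 2.7, 5.2]
grip_width: 0.0298
gripper_force: 39.9
```

{"method": "arm_command", "body": {
  "commands": [0.5,0,0,-0.006,0,0,0,0.5,0,0,-0.012,0,0,0,0.5,0,0,-0.018,0,0,0,0.5,0,0,-0.024,0,0,0,0.5,0,0,-0.03,0,0,0,0.5,0,0,-0.036,0,0,0,0.5,0,0,-0.042,0,0,0,0.5,0,0,-0.046,0,0,0,0.5,0,0,-0.048,0,0,0,0.5,0,0,-0.048,0,0,0,0.5,0,0,-0.048,0,0,0,0.5,0,0,-0.048,0,0,0]
}}

```text
time_s: 4.53
position: [0.5701, 0.1618, 0.1231]
tool_rot: [[1.0, 0.001, -0.001], [0.001, -1.0, 0.001], [-0.001, -0.001, -1.0]]
ft_force: [4.7, 5.8, -9.6]
grip_width: 0.0297
gripper_force: 42.8
```

The rise stopped at 22 mm with a 10 N pull, so the cap is at its end stop. Next: release, go up and look.

{"method": "arm_command", "body": {
  "commands": [0.5,0,0,0,0,0,0,0.5,0,0,0,0,0,0,-1,0,0,0,0,0,0,-1,0,0,0,0,0,0,-1,0,0,0,0,0,0,-1,0,0,0,0,0,0,-1,0,0,0,0,0,0,-1,0,0,0,0,0,0,-1,0,0,0,0,0,0]
}}

```text
time_s: 5.28
position: [0.5701, 0.1612, 0.1245]
tool_rot: [[1.0, 0.001, 0.0], [0.001, -1.0, -0.0], [0.0, 0.0, -1.0]]
ft_force: [0.0, -0.0, -0.2]
grip_width: 0.0852
gripper_force: 0.0
```

{"method": "arm_command", "body": {
  "commands": [-1,0,0,-0.08,0,0,0,-1,0,0,-0.16,0,0,0,-1,0,0,-0.24,0,0,0,-1,0,0,-0.3,0,0,0,-1,0,0,-0.3,0,0,0,-1,0,0,-0.3,0,0,0]
}}

```text
time_s: 5.78
position: [0.5703, 0.1613, 0.2758]
tool_rot: [[1.0, 0.001, 0.003], [0.001, -1.0, 0.0], [0.003, -0.0, -1.0]]
ft_force: [-0.7, -0.2, -1.3]
grip_width: 0.0857
gripper_force: 0.0
```

```bash
python3 - <<'E'
from h import *
T=cam("top");S=cam("side")
im=[cv2.resize(d["image"][y:y+50,x:x+50,::-1],None,fx=8,fy=8,interpolation=cv2.INTER_CUBIC) for d,x,y in((T,270,165),(S,280,220))]
cv2.imwrite("pics/c4.png",np.hstack(im))
for z in(.0955,.1175):
  print([((proj(d,[.5696,.163,z])[0]-o+.5)*8).round() for d,o in((T,(270,165)),(S,(280,220)))])
E
```

```text
[array([212., 167.]), array([198., 137.])]
[array([207., 154.]), array([196., 113.])]
```

View pics/c4.png

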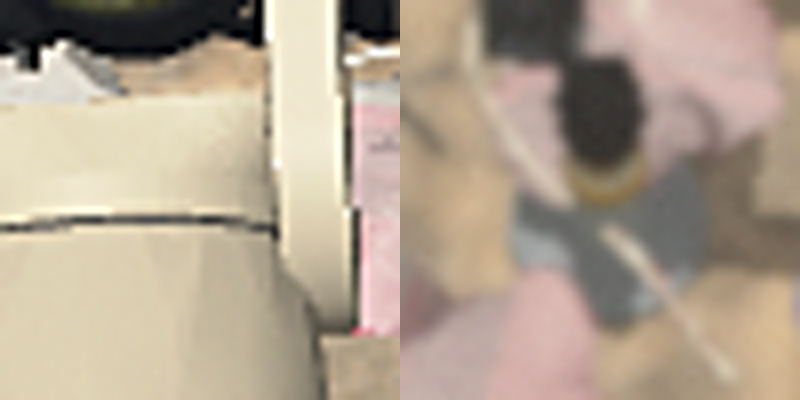

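The side view shows the cap at its predicted open position: centre about (200,113), more brass below it. Next is the catch tab.

{"method": "arm_command", "body": {
  "commands": [-1,-0.121,0.634,-0.03,0,0,0.137,-1,-0.121,0.634,-0.03,0,0,0.137,-1,-0.121,0.634,-0.03,0,0,0.137,-1,-0.121,0.634,-0.03,0,0,0.137,-1,-0.121,0.634,-0.03,0,0,0.137,-1,-0.121,0.634,-0.03,0,0,0.137,-1,-0.121,0.634,-0.03,0,0,0.137,-1,-0.121,0.634,-0.03,0,0,0.137,-1,-0.121,0.634,-0.03,0,0,0.137,-1,-0.121,0.634,-0.03,0,0,0.137,-1,-0.121,0.634,-0.03,0,0,0.137,-1,-0.121,0.634,-0.03,0,0,0.137]
}}

```text
time_s: 6.88
position: [0.51, -0.1547, 0.2886]
tool_rot: [[0.96, -0.28, -0.001], [-0.28, -0.96, 0.001], [-0.001, -0.001, -1.0]]
ft_force: [0.9, 0.2, 0.3]
grip_width: 0.0854
gripper_force: 0.0
```

```bash
python3 - <<'E'
from h import *
a=-.287;c,s=np.cos(a),np.sin(a)
v=np.array([.548,-.167,0])
Rt=np.array([[c,s,0],[s,-c,0],[0,0,-1.]])
p=v+[-.04*c,-.04*s,.142]
print(p,env.observe()["position"],cmd(p,Rt))
th=np.radians(np.arange(1,13)*80/12);r=np.hypot(40,26);b=np.arctan2(26,40)
for i,t in enumerate(th): print(round(r*(np.cos(b+t)-np.cos(b))/500,3),round(-r*(np.sin(b+t)-np.sin(b))/500,3),round(50*(i+1)/12/120,3))
E
```

```text
[ 0.5096361  -0.15567695  0.142     ] [ 0.5100153  -0.15469678  0.28862841] (array([0.0003, 0.0023, 0.2933]), array([-0.0003,  0.0007,  0.0013]))
-0.007 -0.009 0.035
-0.014 -0.017 0.069
-0.023 -0.024 0.104
-0.032 -0.03 0.139
-0.042 -0.035 0.174
-0.052 -0.039 0.208
-0.063 -0.042 0.243
-0.074 -0.043 0.278
-0.085 -0.043 0.312
-0.096 -0.042 0.347
-0.107 -0.04 0.382
-0.117 -0.036 0.417
```

{"method": "arm_command", "body": {
  "commands": [-1,0,0.002,0.07,0,0,0,-1,0,0.002,0.14,0,0,0,-1,0,0.002,0.2,0,0,0,-1,0,0.002,0.25,0,0,0,-1,0,0.002,0.293,0,0,0,-1,0,0.002,0.293,0,0,0,-1,0,0.002,0.293,0,0,0]
}}

```text
time_s: 7.47
position: [0.5097, -0.1557, 0.1426]
tool_rot: [[0.96, -0.28, -0.002], [-0.28, -0.96, 0.001], [-0.002, -0.0, -1.0]]
ft_force: [-0.0, -0.9, 1.5]
grip_width: 0.0853
gripper_force: 0.0
```

{"method": "arm_command", "body": {
  "commands": [0.7,0,0,0,0,0,0,0.7,0,0,0,0,0,0,0.7,0,0,0,0,0,0,0.7,0,0,0,0,0,0,0.7,0,0,0,0,0,0,0.7,0,0,0,0,0,0,0.7,0,0,0,0,0,0,0.7,0,0,0,0,0,0,0.7,0,0,0,0,0,0],
  "newtons": 30
}}

```text
time_s: 8.22
position: [0.5101, -0.1563, 0.1434]
tool_rot: [[0.96, -0.281, 0.001], [-0.281, -0.96, 0.0], [0.001, -0.001, -1.0]]
ft_force: [3.1, 4.4, 6.0]
grip_width: 0.0211
gripper_force: 32.5
```

The opening reads 21 mm, which matches the tab's width. Now the arc, tilting as it goes.

{"method": "arm_command", "body": {
  "commands": [0.7,-0.007,0,-0.009,0,0.035,0,0.7,-0.014,0,-0.017,0,0.069,0,0.7,-0.023,0,-0.024,0,0.104,0,0.7,-0.032,0,-0.03,0,0.139,0,0.7,-0.042,0,-0.035,0,0.174,0,0.7,-0.052,0,-0.039,0,0.208,0,0.7,-0.063,0,-0.042,0,0.243,0,0.7,-0.074,0,-0.043,0,0.278,0,0.7,-0.085,0,-0.043,0,0.312,0,0.7,-0.096,0,-0.042,0,0.347,0,0.7,-0.107,0,-0.04,0,0.382,0,0.7,-0.117,0,-0.036,0,0.417,0]
}}

```text
time_s: 9.22
position: [0.4664, -0.1418, 0.1642]
tool_rot: [[0.706, -0.267, 0.656], [-0.206, -0.964, -0.17], [0.678, -0.015, -0.735]]
ft_force: [-14.8, -31.3, 8.2]
grip_width: 0.0212
gripper_force: 35.7
```

```bash
python3 - <<'E'
from h import *
s=env.observe();print(s["position"],s["ft_force"],s["q"],s["grip_width"])
im=[cv2.resize(d["image"][y:y+100,x:x+100,::-1],None,fx=4,fy=4,interpolation=cv2.INTER_CUBIC) for d,x,y in((cam("top"),360,140),(cam("side"),290,100))]
cv2.imwrite("pics/c5.png",np.hstack(im))
E
```

```text
[ 0.46639222 -0.14182008  0.16417466] [-14.84639523 -31.32859473   8.24631391] [-39.21998506  12.67298372 120.33383726  67.45546741  17.85228857
   6.16506454] 0.021240728200450535
```

View pics/c5.png

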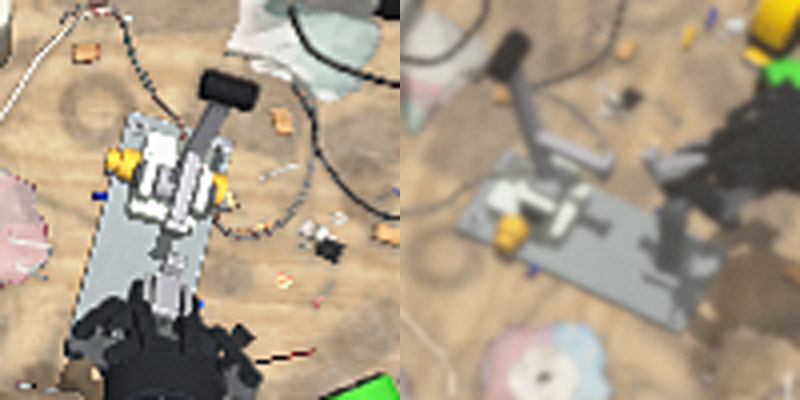

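The bar is up about 63° in the side view, tab gripped. The wrist is close to its singularity (q5 = 18°), so I'll tilt back a little while moving on over the top.

```bash
cat >> h.py <<'E'
a=-.287
def pose(lx,ly,lz,tilt):
    "tool pose from valve-frame point (m) and tilt (deg, fingers pointing to the back)"
    Z=R.from_euler("z",a).as_matrix()
    B=np.array([[1,0,0],[0,-1,0],[0,0,-1.]])
    return Z@[lx,ly,lz]+[.548,-.167,0], Z@B@R.from_euler("y",tilt,degrees=True).as_matrix()
E
python3 - <<'E'
from h import *
for th,tl in((65,38),(70,34),(75,30),(80,28),(85,26),(90,26),(95,26)):
    t=np.radians(33+th); print(th,*cmd(*pose(-.08+.0477*np.cos(t),0,.115+.0477*np.sin(t)+.001,tl)))
s=env.observe();print(s["q"],s["ft_force"])
E
```

```text
65 [-0.0032  0.0017 -0.0003] [-0.011  -0.0388  0.0008]
70 [-0.0102  0.0016 -0.0047] [-0.011  -0.0722  0.0012]
75 [-0.0176  0.0015 -0.0085] [-0.0109 -0.1055  0.0016]
80 [-0.0253  0.0014 -0.0116] [-0.0109 -0.1221  0.0018]
85 [-0.0333  0.0014 -0.0141] [-0.0109 -0.1388  0.002 ]
90 [-0.0414  0.0013 -0.0158] [-0.0109 -0.1388  0.002 ]
95 [-0.0497  0.0013 -0.0169] [-0.0109 -0.1388  0.002 ]
[-39.26948186  12.66768832 120.3276948   67.43335878  17.91531963
   6.24029609] [-13.15420692 -26.09131962   4.98257658]
```

{"method": "arm_command", "body": {
  "commands": [0.7,-0.003,0.002,0,-0.011,-0.039,0,0.7,-0.003,0.002,0,-0.011,-0.039,0,0.7,-0.01,0.002,-0.005,-0.011,-0.072,0.001,0.7,-0.01,0.002,-0.005,-0.011,-0.072,0.001,0.7,-0.018,0.002,-0.009,-0.011,-0.106,0.002,0.7,-0.018,0.002,-0.009,-0.011,-0.106,0.002,0.7,-0.025,0.001,-0.012,-0.011,-0.122,0.002,0.7,-0.025,0.001,-0.012,-0.011,-0.122,0.002,0.7,-0.033,0.001,-0.014,-0.011,-0.139,0.002,0.7,-0.033,0.001,-0.014,-0.011,-0.139,0.002,0.7,-0.041,0.001,-0.016,-0.011,-0.139,0.002,0.7,-0.041,0.001,-0.016,-0.011,-0.139,0.002]
}}

```text
time_s: 10.32
position: [0.449, -0.1364, 0.1578]
tool_rot: [[0.862, -0.274, 0.427], [-0.246, -0.962, -0.121], [0.444, -0.001, -0.896]]
ft_force: [-6.3, -28.4, 7.6]
grip_width: 0.0211
gripper_force: 31.4
```

```bash
python3 - <<'E'
from h import *
s=env.observe();print(s["q"],s["ft_force"])
Z=R.from_euler("z",a).as_matrix(); l=Z.T@(np.array(s["position"])-[.548,-.167,0]);print(l, np.degrees(np.arctan2(l[2]-.115,l[0]+.08))-33)
E
```

```text
[-36.06149514  12.16816149 112.33203464  16.9652666   31.71511544
  57.25876086] [ -6.34487363 -28.39012755   7.63875972]
[-0.10360429  0.0013664   0.157805  ] 85.87399530809324
```

The catch is at about 1.5 rad, past its tipping point. Open and withdraw along the tool axis.

{"method": "arm_command", "body": {
  "commands": [-1,0,0,0,0,0,0,-1,0,0,0,0,0,0,-1,0,0,0,0,0,0,-1,0,0,0,0,0,0,-1,0,0,-0.04,0,0,0,-1,0,0,-0.1,0,0,0,-1,0,0,-0.16,0,0,0,-1,0,0,-0.22,0,0,0,-1,0,0,-0.28,0,0,0,-1,0,0,-0.28,0,0,0,-1,0,0,-0.28,0,0,0,-1,0,0,-0.28,0,0,0]
}}

```text
time_s: 11.32
position: [0.3877, -0.1152, 0.2801]
tool_rot: [[0.867, -0.27, 0.418], [-0.248, -0.963, -0.106], [0.431, -0.012, -0.902]]
ft_force: [-0.3, -0.3, -1.0]
grip_width: 0.0857
gripper_force: 0.0
```

```bash
python3 - <<'E'
from h import *
s=env.observe();print(s["position"],s["ft_force"],s["q"])
im=[cv2.resize(d["image"][y:y+100,x:x+100,::-1],None,fx=4,fy=4,interpolation=cv2.INTER_CUBIC) for d,x,y in((cam("top"),360,140),(cam("side"),290,100))]
cv2.imwrite("pics/c6.png",np.hstack(im))
print(cmd(*pose(-.03,0,.30,0)))
E
```

```text
[ 0.38774783 -0.11520014  0.28007309] [-0.29431566 -0.30396287 -1.01237428] [-40.23896663  -4.88554015 106.2296805   13.14874334  56.1112091
  60.38994816]
(array([0.2672, 0.0119, 0.0818]), array([-0.0072, -0.2121,  0.0052]))
```

View pics/c6.png

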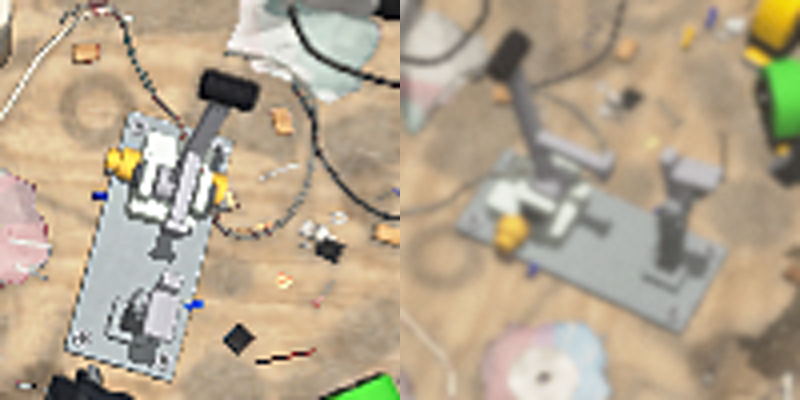

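The catch lies over to the front: its bar is at (690,170) in the side panel. Now check that against the predicted angle and work out the lever moves.

```bash
python3 - <<'E'
from h import *
S=cam("side");T=cam("top")
for th in(1.6,2.0,2.4):
    t=.576+th; p,_=pose(-.08+.0477*np.cos(t),0,.115+.0477*np.sin(t),0)
    print(th,((proj(T,p)[0]-[360,140])*4).round(),((proj(S,p)[0]-[290,100])*4+[400,0]).round())
print(cmd(*pose(.067,0,.31,0)))
for g in np.linspace(0,.78,12): 
    b=.25-g; print(round((np.sin(b)-np.sin(.25))*.3,4),round(-(np.cos(b)-np.cos(.25))*.3,4))
E
```

```text
1.6 [153. 335.] [711. 185.]
2.0 [144. 355.] [725. 203.]
2.4 [138. 366.] [730. 219.]
(array([0.4505, 0.0142, 0.1475]), array([-0.0072, -0.2122,  0.0052]))
0.0 -0.0
-0.0208 -0.0045
-0.0418 -0.0076
-0.063 -0.0091
-0.0843 -0.0092
-0.1055 -0.0077
-0.1266 -0.0047
-0.1474 -0.0003
-0.1678 0.0056
-0.1878 0.013
-0.2072 0.0217
-0.2259 0.0318
```

The pale part sits nearer the 1.6 rad prediction than 2.4, so I'll look closer before going on.

```bash
python3 - <<'E'
from h import *
S=cam("side");T=cam("top")
out=[]
for d,x,y in((T,375,195),(S,345,120)):
    im=cv2.resize(d["image"][y:y+45,x:x+45,::-1],None,fx=8.8,fy=8.8,interpolation=cv2.INTER_CUBIC)
    im2=im.copy()
    for th,col in((1.5,(0,0,255)),(2.4,(0,255,0))):
        q=[]
        for r,h in((0,0),(.04,0),(.04,.041),(.04,0),(.1,0)):
            l=[-.08+r*np.cos(th)-h*np.sin(th),0,.115+r*np.sin(th)+h*np.cos(th)]
            q.append((proj(d,pose(*l,0)[0])[0]-[x,y]+.5)*8.8)
        cv2.polylines(im2,[np.array(q).round().astype(int)],False,col,1)
    out.append(np.vstack([im,im2])[: ])
o=np.hstack(out); cv2.imwrite("pics/c7.png",cv2.resize(o,None,fx=.75,fy=.75)); print(o.shape)
E
```

```text
(792, 792, 3)
```

View pics/c7.png

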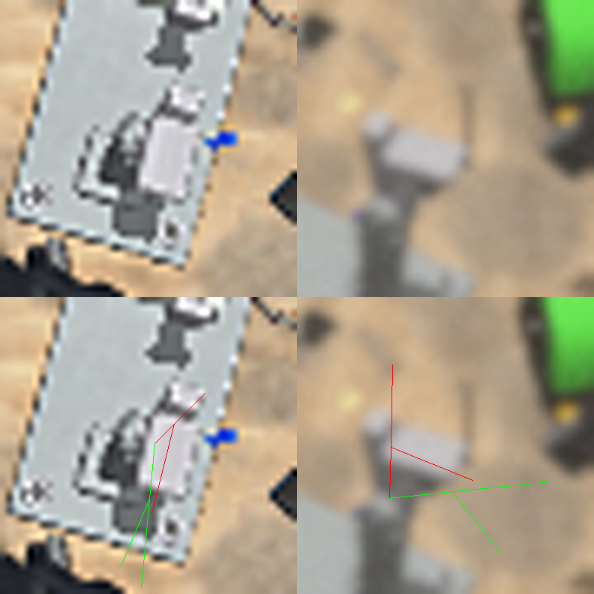

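The overlay shows the catch standing at about 1.5 rad, with the bar upright and the tab to the front. It hasn't fallen over, so I'll push it from behind with shut fingers.

```bash
python3 - <<'E'
from h import *
print(cmd(*pose(-.025,0,.29,0)))
E
```

```text
(array([0.2667, 0.012 , 0.1052]), array([-0.007 , -0.2125,  0.0052]))
```

{"method": "arm_command", "body": {
  "commands": [1,0.1,0.005,0.02,-0.003,-0.1,0.002,1,0.15,0.007,0.05,-0.005,-0.15,0.003,1,0.267,0.012,0.105,-0.007,-0.212,0.005,1,0.267,0.012,0.105,-0.007,-0.212,0.005,1,0.267,0.012,0.105,-0.007,-0.212,0.005,1,0.267,0.012,0.105,-0.007,-0.212,0.005,1,0.267,0.012,0.105,-0.007,-0.212,0.005,1,0.267,0.012,0.105,-0.007,-0.212,0.005,1,0.267,0.012,0.105,-0.007,-0.212,0.005]
}}

```text
time_s: 12.37
position: [0.5231, -0.1597, 0.2919]
tool_rot: [[0.959, -0.283, 0.004], [-0.283, -0.959, -0.002], [0.004, 0.001, -1.0]]
ft_force: [-0.7, -0.4, -0.8]
grip_width: 0.0002
gripper_force: 0.0
```

```bash
python3 - <<'E'
from h import *
s=env.observe();print(s["position"],s["grip_width"],s["ft_force"],cmd(*pose(-.025,0,.172,0)))
E
```

```text
[ 0.52308482 -0.15973039  0.29191828] 0.00021130476529522953 [-0.67659293 -0.36403558 -0.83439077] (array([ 0.001 , -0.0004,  0.2398]), array([ 0.0004, -0.0019, -0.    ]))
```

Go down behind the bar, then push to the front.

{"method": "arm_command", "body": {
  "commands": [1,0,0,0.08,0,0,0,1,0,0,0.16,0,0,0,1,0,0,0.24,0,0,0,1,0,0,0.24,0,0,0,1,0,0,0.24,0,0,0]
}}

```text
time_s: 12.78
position: [0.5236, -0.16, 0.1715]
tool_rot: [[0.959, -0.283, 0.001], [-0.283, -0.959, -0.0], [0.001, 0.0, -1.0]]
ft_force: [0.0, -0.4, 0.8]
grip_width: -0.0002
gripper_force: 0.0
```

{"method": "arm_command", "body": {
  "commands": [1,-0.02,0,0,0,0,0,1,-0.04,0,0,0,0,0,1,-0.06,0,0,0,0,0,1,-0.08,0,0,0,0,0,1,-0.1,0,0,0,0,0,1,-0.12,0,0,0,0,0,1,-0.135,0,0,0,0,0,1,-0.15,0,0,0,0,0,1,-0.16,0,0,0,0,0,1,-0.16,0,0,0,0,0,1,-0.16,0,0,0,0,0]
}}

```text
time_s: 13.7
position: [0.448, -0.1379, 0.1718]
tool_rot: [[0.959, -0.283, 0.004], [-0.283, -0.959, -0.002], [0.004, 0.001, -1.0]]
ft_force: [0.4, -0.3, 3.3]
grip_width: -0.0001
gripper_force: 1.4
```

```bash
python3 - <<'E'
from h import *
s=env.observe();print(s["position"],s["grip_width"],s["ft_force"],cmd(*pose(-.10,0,.30,0)))
E
```

```text
[ 0.44797106 -0.13786633  0.17175181] -0.00014223941444646698 [ 0.39346646 -0.33369076  3.27412918] (array([ 0.0095, -0.0004, -0.2565]), array([ 0.0006, -0.0021,  0.    ]))
```

{"method": "arm_command", "body": {
  "commands": [1,0,0,-0.08,0,0,0,1,0,0,-0.16,0,0,0,1,0,0,-0.24,0,0,0,-1,0,0,-0.27,0,0,0,-1,0.08,0,-0.27,0,0,0,-1,0.16,0,-0.27,0,0,0,-1,0.24,0,-0.27,0,0,0,-1,0.32,0,-0.27,0,0,0,-1,0.344,0,-0.27,0,0,0,-1,0.344,0,-0.27,0,0,0,-1,0.344,0,-0.27,0,0,0]
}}

```text
time_s: 14.62
position: [0.6125, -0.186, 0.3053]
tool_rot: [[0.959, -0.283, 0.001], [-0.283, -0.959, -0.001], [0.001, 0.0, -1.0]]
ft_force: [-0.1, 0.3, -0.4]
grip_width: 0.0856
gripper_force: 0.0
```

```bash
python3 - <<'E'
from h import *
S=cam("side");d=S;x,y=285,90
im=cv2.resize(d["image"][y:y+90,x:x+110,::-1],None,fx=5,fy=5,interpolation=cv2.INTER_CUBIC)
cv2.imwrite("pics/c8.png",im)
for th in(1.5,2.0,2.4):
  print(th,[((proj(d,pose(-.08+r*np.cos(th)-h*np.sin(th),0,.115+r*np.sin(th)+h*np.cos(th),0)[0])[0]-[x,y]+.5)*5).round() for r,h in((0,0),(.06,0),(.04,.026),(.04,.041))])
print(env.observe()["position"],cmd(*pose(.067,0,.2,0)))
E
```

```text
1.5 [array([370., 302.]), array([371., 243.]), array([410., 279.]), array([433., 288.])]
2.0 [array([370., 302.]), array([415., 268.]), array([433., 306.]), array([453., 321.])]
2.4 [array([370., 302.]), array([442., 295.]), array([440., 327.]), array([453., 343.])]
[ 0.61184583 -0.18581933  0.30609535] (array([ 5.000e-04, -1.000e-04,  2.122e-01]), array([ 0.0003, -0.0008,  0.0001]))
```

View pics/c8.png

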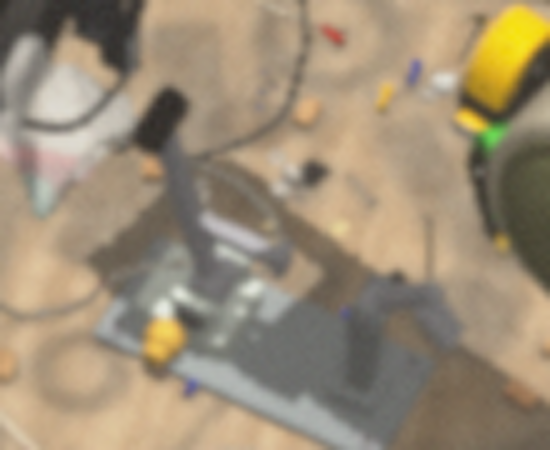

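The catch is now fully over: bar tip near (440,295), tab down to (453,340), matching the 2.4 rad prediction. Next, pinch the handle's ends.

{"method": "arm_command", "body": {
  "commands": [-1,0,0,0.07,0,0,0,-1,0,0,0.13,0,0,0,-1,0,0,0.18,0,0,0,-1,0,0,0.212,0,0,0,-1,0,0,0.212,0,0,0,-1,0,0,0.212,0,0,0]
}}

```text
time_s: 15.17
position: [0.6118, -0.186, 0.2012]
tool_rot: [[0.959, -0.283, 0.002], [-0.283, -0.959, -0.001], [0.003, 0.001, -1.0]]
ft_force: [1.2, 1.2, 0.6]
grip_width: 0.085
gripper_force: 0.0
```

{"method": "arm_command", "body": {
  "commands": [0.5,0,0,0,0,0,0,0.5,0,0,0,0,0,0,0.5,0,0,0,0,0,0,0.5,0,0,0,0,0,0,0.5,0,0,0,0,0,0,0.5,0,0,0,0,0,0,0.5,0,0,0,0,0,0,0.5,0,0,0,0,0,0],
  "newtons": 45
}}

```text
time_s: 15.83
position: [0.6129, -0.1857, 0.2016]
tool_rot: [[0.959, -0.282, 0.004], [-0.282, -0.959, -0.002], [0.005, 0.0, -1.0]]
ft_force: [-0.0, 4.5, 5.7]
grip_width: 0.0393
gripper_force: 45.8
```

The opening reads 39 mm, so the handle is held by its ends. Pull along the arc.

{"method": "arm_command", "body": {
  "commands": [0.5,-0.021,0,-0.004,0,0,0,0.5,-0.042,0,-0.008,0,0,0,0.5,-0.063,0,-0.009,0,0,0,0.5,-0.084,0,-0.009,0,0,0,0.5,-0.106,0,-0.008,0,0,0,0.5,-0.127,0,-0.005,0,0,0,0.5,-0.147,0,0,0,0,0,0.5,-0.168,0,0.006,0,0,0,0.5,-0.188,0,0.013,0,0,0,0.5,-0.207,0,0.022,0,0,0,0.5,-0.222,0,0.03,0,0,0,0.5,-0.222,0,0.03,0,0,0]
}}

```text
time_s: 16.83
position: [0.507, -0.1551, 0.1872]
tool_rot: [[0.959, -0.283, 0.009], [-0.283, -0.959, -0.004], [0.01, 0.002, -1.0]]
ft_force: [5.6, 1.9, 10.9]
grip_width: 0.0389
gripper_force: 47.1
```

{"method": "arm_command", "body": {
  "commands": [0.5,0,0,0,0,0,0,0.5,0,0,0,0,0,0,0.5,0,0,0,0,0,0,0.5,0,0,0,0,0,0,0.5,0,0,0,0,0,0,0.5,0,0,0,0,0,0]
}}

```text
time_s: 17.33
position: [0.5079, -0.1553, 0.1876]
tool_rot: [[0.959, -0.283, 0.009], [-0.283, -0.959, -0.004], [0.01, 0.002, -1.0]]
ft_force: [1.9, 3.5, 13.2]
grip_width: 0.0392
gripper_force: 47.3
```

```bash
python3 - <<'E'
from h import *
s=env.observe();Z=R.from_euler("z",a).as_matrix(); l=Z.T@(np.array(s["position"])-[.548,-.167,0]);print(l,.25-np.arctan2(l[0]-.03,l[2]-.055),s["ft_force"],s["grip_width"],s["gripper_force"])
# cap check: dark blob extent in side view
S=cam("side")["image"][220:250,298:312].astype(int).sum(2); r=np.where((S<180).sum(1)>=4)[0]+220; print(r.min(),r.max())
d=cv2.imread("pics/side0.png")[220:250,298:312].astype(int).sum(2); r=np.where((d<180).sum(1)>=4)[0]+220; print("shut",r.min(),r.max())
E
```

```text
[-4.17906622e-02 -1.58225537e-04  1.87595870e-01] 0.7462355568395582 [ 1.92618829  3.53430449 13.19586084] 0.039171397048582426 47.30853974819183
236 238
shut 238 241
```

The lever is held at about 0.75 rad and the cap is still up, so I'm handing in.

```bash
python3 -c "
from rig import env
print(env.close_job())"
```

```text
the job is handed in; nothing more can be done
None
```

I handed the job in at about 17 s with the cap pulled up to its stop, the catch fully over to the front (about 2.4 rad) and the lever held by its handle at about 0.75 rad with a 47 N grip; the hand-in returned no verdict, and I did not measure whether the loose things stayed put.

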